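Power up the plug-in lamp at the lab bench

TASK

Switch on the lamp that is plugged into the bench power unit: first press the wide main rocker fully on, then press fully on the narrow rocker opposite the socket the lamp stands in, and last press the round cap on top of the lamp fully down and let it come up again. Only press: leave the lamp sitting in its socket, keep the switches of the other two sockets off, and do not shift the specimen jars or the slide box.

Things in the scene. Friction and masses are not known exactly. Their poses are not given: they have to be found in the camera images.
- unit: grey bench power unit, a flat box 170 x 330 x 55 mm fixed to the bench. Origin: centre of its underside. z is up; its long side runs along its y axis. On its flat top (55 mm up) a row of three round sockets runs along the -x side and a row of four white rocker switches along the +x side: the wide main rocker at the +y end (no socket opposite it), then one narrow rocker opposite each socket, 82 mm from the socket's centre
- main_switch (a joint): main switch: the wide white rocker, 46 mm wide and 54 mm long, standing alone at the +y end of the unit. Joint value: 0 = off (the end away from the sockets stands raised), 0.4 rad = fully on (that end pressed right down); it needs 2 to 5 N pressed near the end of the raised half (more close to the pivot), has no spring and stays where it is left
- main_switch_on_end (a point): point on the top face of the wide main rocker, on its centre line, 21 mm from its pivot (6 mm from its end) towards the end away from the sockets (marked with a small moulded dot) - the place to press to switch on. It moves with the rocker: about 12 mm above the unit's flat top when off, about 4 mm above it when fully on
- switch1 (a joint): switch of socket 1: narrow white rocker 1, 26 mm wide and 54 mm long, opposite socket 1. Joint value: 0 = off (the end away from the sockets stands raised), 0.4 rad = fully on (that end pressed right down); it needs 2 to 5 N pressed near the end of the raised half (more close to the pivot), has no spring and stays where it is left
- switch1_on_end (a point): point on the top face of narrow rocker 1, on its centre line, 21 mm from its pivot (6 mm from its end) towards the end away from the sockets (marked with a small moulded dot) - the place to press to switch on. It moves with the rocker: about 12 mm above the unit's flat top when off, about 4 mm above it when fully on
- switch2 (a joint): switch of socket 2: narrow white rocker 2, 26 mm wide and 54 mm long, opposite socket 2. Joint value: 0 = off (the end away from the sockets stands raised), 0.4 rad = fully on (that end pressed right down); it needs 2 to 5 N pressed near the end of the raised half (more close to the pivot), has no spring and stays where it is left
- switch2_on_end (a point): point on the top face of narrow rocker 2, on its centre line, 21 mm from its pivot (6 mm from its end) towards the end away from the sockets (marked with a small moulded dot) - the place to press to switch on. It moves with the rocker: about 12 mm above the unit's flat top when off, about 4 mm above it when fully on
- switch3 (a joint): switch of socket 3: narrow white rocker 3, 26 mm wide and 54 mm long, opposite socket 3. Joint value: 0 = off (the end away from the sockets stands raised), 0.4 rad = fully on (that end pressed right down); it needs 2 to 5 N pressed near the end of the raised half (more close to the pivot), has no spring and stays where it is left
- switch3_on_end (a point): point on the top face of narrow rocker 3, on its centre line, 21 mm from its pivot (6 mm from its end) towards the end away from the sockets (marked with a small moulded dot) - the place to press to switch on. It moves with the rocker: about 12 mm above the unit's flat top when off, about 4 mm above it when fully on
- socket1 (a point): the round socket mouth number 1 on the power unit: point at the centre of the socket's mouth, level with the unit's flat top (a round recess 44 mm across, 8 mm deep). Sockets are numbered 1, 2, 3 from the main switch outwards, 75 mm apart
- socket2 (a point): the round socket mouth number 2 on the power unit: point at the centre of the socket's mouth, level with the unit's flat top (a round recess 44 mm across, 8 mm deep). Sockets are numbered 1, 2, 3 from the main switch outwards, 75 mm apart
- socket3 (a point): the round socket mouth number 3 on the power unit: point at the centre of the socket's mouth, level with the unit's flat top (a round recess 44 mm across, 8 mm deep). Sockets are numbered 1, 2, 3 from the main switch outwards, 75 mm apart
- lamp: white round plug-in lamp, 54 mm across and 54 mm tall, standing loose in one of the three sockets (any of them); the other two sockets carry flat grey blank covers about 5 mm proud. Origin: centre of its underside, 8 mm below the unit's flat top; z up. Its top is about 46 mm above the unit's top
- lamp_cap (a joint): the lamp's round push cap, 36 mm across, on top of the lamp: a spring button. 0 = up, 0.006 m = fully down; starts to move at 1.5 N, fully down at about 5 N, comes back up when let go
- lamp_cap_top (a point): centre of the upper face of the lamp's push cap; moves down with it
- jar_tall: specimen jar, a closed clear cylinder 56 mm across, 144 mm tall with a white 64 mm lid, standing loose to the left of the unit (+y side of the bench). Origin: centre of its underside
- jar_short: specimen jar, a closed clear cylinder 62 mm across, 119 mm tall with a white 70 mm lid, standing loose to the right of the unit (-y side of the bench; farther right, 0.5 m or more from the robot's centre line, stands a fixed microscope 340 mm tall). Origin: centre of its underside
- slide_box: open wooden box of microscope slides, 110 x 180 x 30 mm, loose, beyond the unit. Origin: centre of its underside
There are look-alikes about, which are no part of the job. Of the things that look like the lamp, the middle-sized one is meant.

How it is judged:
By the outcome, as a careful person would: the job done as asked, in the order asked, and still so for the second after the job is handed in, with the robot touching nothing.
It also fails if it takes over 38 s, if anything falls off the work surface, if the arm or the gripper's body presses on something with over 40 N, if the wrist force passes 120 N, or if a joint passes its speed limit or range.

ROBOT

A 6-joint arm with a two-finger parallel gripper is mounted at the origin on the work surface. World frame = base frame: x ahead of the robot, y to its left, z up, the work surface at z = 0. Lengths are in m, angles in rad, forces in N, time in s.
With the tool pointing down it reaches from about 0.25 to 0.775 m from the base axis. Payload 4 kg.
Tool frame: the origin (TCP) lies midway between the tips of the shut fingers; the grasp point (between the pads) lies 19 mm behind it (robot.tcp_to_grasp is the distance from the TCP to the grasp point, in m); z points along the fingers, x is the direction in which the jaws open and shut, and the axes are right-handed (so a half turn about z gives the same grasp; the last joint's range is limited). The gripper opens to 94 mm and grips with 3 to 60 N. Pads are 16 mm wide; open, the fingers measure 119 mm over their backs; the gripper's body (75 mm by 177 mm) begins 78 mm behind the grasp point.
Start: joints at [1.09, 0.087, 1.371, -0, 1.684, -0.103], TCP at [0.203, 0.511, 0.206] pointing down, gripper open.
Joint ranges: [-3.1, 3.1], [-0.76, 2.03], [0.27, 2.55], [-1.08, 4.22], [0.17, 2.65], [-2.57, 2.57]. Speed limits (rad/s): [2.79, 2.79, 3.14, 3.14, 3.14, 3.14].

INTERFACE

Orientations are given as [roll, pitch, yaw] about the fixed x, y, z axes, in that order (R = Rz(yaw) Ry(pitch) Rx(roll)).
In Python, from bench import get_obs, vision, robot gives the robot as it stands.
- The arm moves only by the tool servo_tool, never from a script. Its argument "targets" is text: rows parted by semicolons, each of 7 numbers parted by spaces: the opening, from 0 (shut) to 1 (fully open), then the shift along the tool's x, y, z as a fraction of full scale, then the turn, a rotation vector about the tool's x, y, z as a fraction of full scale. A call has 1 to 12 rows; each row is the pose to reach, as a shift and turn from the pose commanded when the call began, along the tool's axes at that moment, turning the shorter way round; what a row does not reach only later rows make up. Full scale, the value 1, is 0.25 m for a shift and pi rad for a turn. A row lasts 1/12 s, in which the tool goes at most 41.7 mm and 7.16 degrees, less where a joint would pass 70% of its speed; a pose out of reach is approached as far as the arm can. A call with a number of a shift or a turn outside -1 to 1 is refused whole. A call with a gripper value outside its range is refused whole. The fingers move at their own pace and stop on an object; the grip force is fixed at half the most. Time passes only in rows, so rows that repeat a pose let the fingers close. It gives the time, the measured TCP pose, the force and the opening at its end, in the units of the state.
- get_obs(): the state, without advancing time (a new reading comes with each control period).
- vision.snapshot(name): name is "scene" or "side" or "wrist"; returns a dict with "image" (420x560x3 uint8, red, green, blue), "mtx" (3x3 intrinsics, pixels), "world_from_camera" (4x4, takes a point from camera to world coordinates); the wrist camera has in their place "T_tool_cam" (4x4, takes a point from camera to tool coordinates, whose origin is the TCP and whose axes are the tool frame's). Camera axes: x right, y down, z forward; pixel columns grow to the right and rows downward; lengths in m; the calibration is good to about 2 mm. A picture is of the moment at which its call begins: read the wrist's pose just before it. There is no depth.
- robot.close_job(): hands the job in, once; it reports no verdict.
The state is a dict: "time": time; "joint_positions": joint angles; "qvel": joint speeds; "joint_torque": joint torques, N m; "tool_pos": TCP position; "ee_rot": TCP orientation; "wrist_force": force on the tool from outside, world axes, zero at the start; "wrist_torque": the same for the moment, N m; "width": finger opening in m.
Only numpy, scipy, OpenCV 4.12 (cv2) and the standard library are available. Lean on these libraries where they do the work, as an engineer would, in place of code of your own. Each camera call takes 0.05 s, during which the arm holds its last target.

## Working session

There is one attempt and no reset: what is moved stays moved. The work goes in short steps, Python scripts to look and compute and a tool call to move; the robot and the scene stay as the last step left them, time stands still between calls to the robot, and variables do not carry over. Pictures are saved under pics/ and viewed, and the job is handed in when it is done.

Besides the shell and the picture viewer there is one more tool, called after "Emit:" as name(argument=value, ...), one argument or row to a line, values as JSON. servo_tool: Moves the arm, as the interface text tells. Its arguments: {"type":"object","properties":{"targets":{"type":"string"}},"required":["targets"]}

```bash
mkdir -p pics; ls; python3 - <<'E'
from bench import get_obs, vision, robot
import cv2, numpy as np, pickle
print(get_obs())
d={}
for n in ("scene","side","wrist"):
    o=get_obs(); s=vision.snapshot(n); s['obs']=o; d[n]=s
    cv2.imwrite(f'pics/{n}0.png', s['image'][:,:,::-1])
    print(n,{k:np.round(v,3).tolist() for k,v in s.items() if k not in('image','obs')})
pickle.dump(d,open('s0.pkl','wb'))
E
```

```text
pics
{'time': 0.0, 'joint_positions': array([ 1.08989883e+00,  8.79712954e-02,  1.37226147e+00, -1.55870514e-05,
        1.68354283e+00, -1.03120325e-01]), 'qvel': array([-0.0019315 , -0.0006475 , -0.00143913, -0.00013293, -0.00042022,
        0.00152634]), 'joint_torque': array([-5.05142270e-04, -3.40175772e+01, -3.02430296e+01,  7.16672279e-02,
        3.29330668e-02, -1.76383292e-04]), 'tool_pos': array([0.20264113, 0.5107326 , 0.20429158]), 'ee_rot': array([-3.14138336e+00,  2.17294126e-03,  1.19301764e+00]), 'wrist_force': array([-0.13464896,  0.21272681, -0.17311313]), 'wrist_torque': array([0.02509881, 0.01862523, 0.05082437]), 'width': 0.09385158429591217}
scene {'mtx': [[499.238, 0.0, 283.107], [0.0, 499.238, 204.401], [0.0, 0.0, 1.0]], 'world_from_camera': [[-0.785, 0.372, -0.495, 1.098], [0.619, 0.463, -0.635, 0.752], [-0.007, -0.805, -0.594, 0.776], [0.0, 0.0, 0.0, 1.0]]}
side {'mtx': [[468.326, 0.0, 287.237], [0.0, 468.326, 218.957], [0.0, 0.0, 1.0]], 'world_from_camera': [[0.992, -0.098, 0.083, 0.452], [-0.126, -0.649, 0.751, -0.751], [-0.02, -0.755, -0.656, 0.759], [0.0, 0.0, 0.0, 1.0]]}
wrist {'mtx': [[349.198, 0.0, 275.643], [0.0, 349.198, 215.288], [0.0, 0.0, 1.0]], 'T_tool_cam': [[1.0, -0.0, -0.0, 0.0], [0.0, 0.959, 0.283, -0.085], [0.0, -0.283, 0.959, -0.18], [0.0, 0.0, 0.0, 1.0]]}
```

View pics/scene0.png

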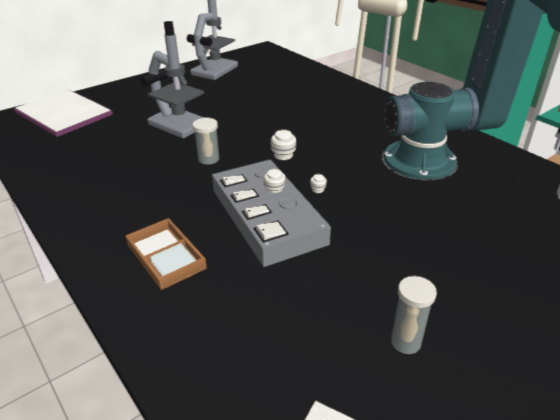

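View pics/side0.png

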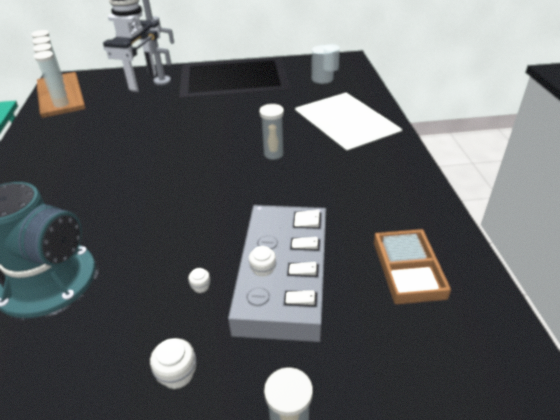

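View pics/wrist0.png

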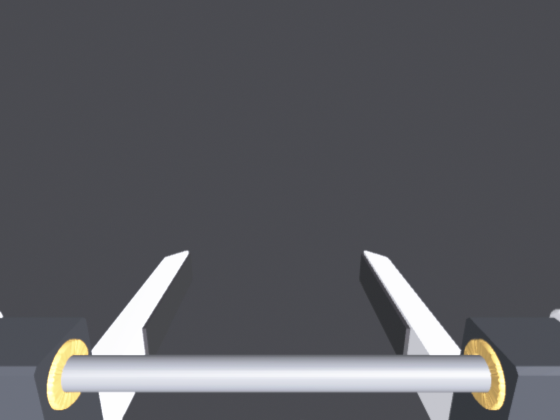

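The side view shows the unit with its four rockers, main at (307,218) and narrow ones at (305,243), (303,269) and (300,298). Blank covers sit at (267,243) and (258,297), and the lamp is between them at (262,260), so it looks like socket 2. There are loose look-alikes at (199,280), small, and (173,362), large. Next I'll zoom in and measure.

```bash
python3 - <<'E'
import cv2,pickle
d=pickle.load(open('s0.pkl','rb'))
for n,(x,y,w,h) in dict(side=(220,195,125,150),scene=(200,120,140,145)).items():
    im=d[n]['image'][y:y+h,x:x+w,::-1]
    k=4
    cv2.imwrite(f'pics/{n}0z.png',cv2.resize(im,None,fx=k,fy=k,interpolation=cv2.INTER_CUBIC))
E
```

```text
(no output)
```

View pics/side0z.png

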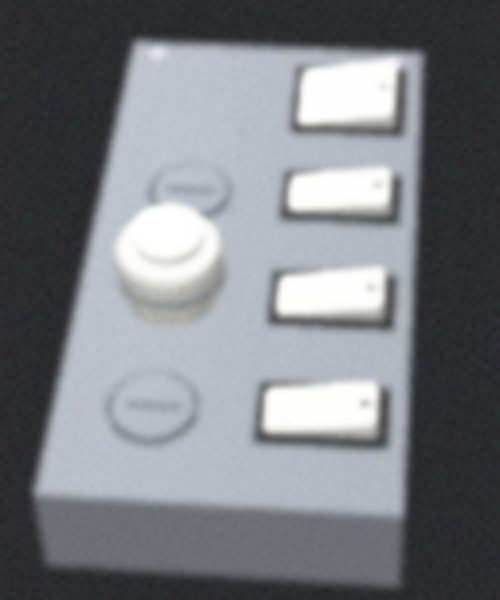

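View pics/scene0z.png

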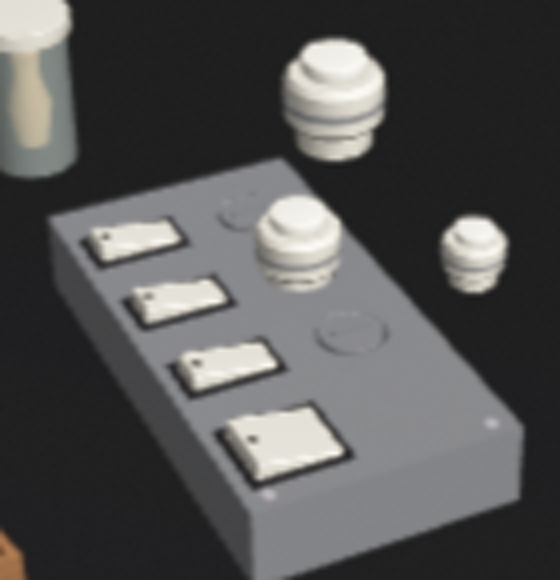

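```bash
cat > h.py <<'E'
import numpy as np
def ray(s,u,v):
    T=np.array(s['world_from_camera']); 
    dv=T[:3,:3]@np.linalg.inv(np.array(s['mtx']))@np.array([u,v,1.]); return T[:3,3],dv/np.linalg.norm(dv)
def plane(s,u,v,z):
    o,d=ray(s,u,v); return o+d*(z-o[2])/d[2]
def tri(rs):
    A=sum(np.eye(3)-np.outer(d,d) for o,d in rs); b=sum((np.eye(3)-np.outer(d,d))@o for o,d in rs)
    p=np.linalg.solve(A,b); return p,[np.linalg.norm((np.eye(3)-np.outer(d,d))@(p-o)) for o,d in rs]
E
python3 - <<'E'
import pickle,numpy as np
from h import *
np.set_printoptions(precision=4,suppress=True)
d=pickle.load(open('s0.pkl','rb'))
S,C=d['side'],d['scene']
si=lambda p:((p[0]+.5)/4-.5+220,(p[1]+.5)/4-.5+195)
sc=lambda p:((p[0]+.5)/4-.5+200,(p[1]+.5)/4-.5+120)
P={'main':((383,87),(252,439),.067),'s1':((377,184),(197,363),.067),'s2':((370,287),(151,295),.067),'s3':((364,403),(105,236),.067),
'c-x+y':((134,40),(520,428),.055),'c+x+y':((424,50),(252,512),.055),'c+x-y':((404,516),(50,218),.055),'c-x-y':((34,492),(280,158),.055),
'cap':((170,235),(302,215),.101),'sock1':((190,190),(352,330),.060),'sock3':((153,404),(240,212),.060)}
R={}
for k,(a,b,z) in P.items():
    p,e=tri([ray(S,*si(a)),ray(C,*sc(b))]); R[k]=p
    print(k,p,np.array(e)*1e3,'plane',plane(S,*si(a),z)[:2],plane(C,*sc(b),z)[:2])
# fit unit frame using plane means
loc={'c-x+y':(-.085,.165),'c+x+y':(.085,.165),'c+x-y':(.085,-.165),'c-x-y':(-.085,-.165)}
for src in 'SC':
    A=[];B=[]
    for k in loc:
        a,b,z=P[k]; A.append(loc[k]); B.append((plane(S,*si(a),z) if src=='S' else plane(C,*sc(b),z))[:2])
    A=np.array(A);B=np.array(B);c=B.mean(0)
    H=A.T@(B-c);th=np.arctan2(H[0,1]-H[1,0],H[0,0]+H[1,1]);Rm=np.array([[np.cos(th),-np.sin(th)],[np.sin(th),np.cos(th)]])
    print(src,c,np.degrees(th),np.abs(B-c-A@Rm.T).max())
    for k in R:
        a,b,z=P[k]; q=(plane(S,*si(a),z) if src=='S' else plane(C,*sc(b),z))[:2]; print('  local',k,Rm.T@(q-c), Rm.T@(R[k][:2]-c))
E
```

```text
main [0.6024 0.0403 0.0675] [0.3423 0.3423] plane [0.6028 0.0406] [0.6017 0.0398]
s1 [ 0.5856 -0.0372  0.0672] [0.392 0.392] plane [ 0.586  -0.0372] [ 0.5851 -0.0374]
s2 [ 0.5689 -0.1111  0.068 ] [0.9255 0.9255] plane [ 0.5698 -0.1108] [ 0.5672 -0.1122]
s3 [ 0.5542 -0.1847  0.0677] [0.3515 0.3515] plane [ 0.5546 -0.1843] [ 0.5533 -0.1856]
c-x+y [0.4672 0.1166 0.056 ] [1.0111 1.0111] plane [0.4664 0.1188] [0.4675 0.1158]
c+x+y [0.6334 0.0808 0.0579] [0.9892 0.9892] plane [0.635  0.0837] [0.6304 0.0783]
c+x-y [ 0.5624 -0.2421  0.0556] [1.2345 1.2345] plane [ 0.5636 -0.2422] [ 0.5607 -0.2426]
c-x-y [ 0.397  -0.2061  0.0564] [0.1328 0.1328] plane [ 0.3967 -0.2049] [ 0.3957 -0.2079]
cap [ 0.4703 -0.088   0.0974] [2.2749 2.2749] plane [ 0.4721 -0.0932] [ 0.4709 -0.0837]
sock1 [ 0.4863 -0.0163  0.0573] [1.0127 1.0127] plane [ 0.487  -0.0198] [ 0.4874 -0.0134]
sock3 [ 0.4579 -0.1652  0.0584] [2.7751 2.7751] plane [ 0.4555 -0.1648] [ 0.4625 -0.1631]
S [ 0.5154 -0.0612] -12.238931878786994 0.0018057578159307308
  local main [0.0638 0.118 ] [0.0635 0.1176]
  local s1 [0.0639 0.0384] [0.0636 0.0
[... 330 characters left out ...]
384 -0.0358]
  local sock1 [-0.0365  0.0344] [-0.038   0.0377]
  local sock3 [-0.0366 -0.114 ] [-0.0342 -0.1138]
C [ 0.5136 -0.0641] -12.392726292651842 0.0015780087043722746
  local main [0.0637 0.1204] [0.0643 0.121 ]
  local s1 [0.0641 0.0415] [0.0646 0.0418]
  local s2 [ 0.0626 -0.0354] [ 0.0641 -0.034 ]
  local s3 [ 0.0648 -0.1101] [ 0.0655 -0.1091]
  local c-x+y [-0.0836  0.1658] [-0.0841  0.1666]
  local c+x+y [0.0836 0.1642] [0.0859 0.1673]
  local c+x-y [ 0.0843 -0.1642] [ 0.0858 -0.1633]
  local c-x-y [-0.0842 -0.1657] [-0.0835 -0.1637]
  local cap [-0.0375 -0.0282] [-0.0372 -0.0326]
  local sock1 [-0.0365  0.0439] [-0.0369  0.0409]
  local sock3 [-0.0287 -0.1076] [-0.0327 -0.1106]
```

```bash
cat > go.py <<'E'
import sys,numpy as np
from scipy.spatial.transform import Rotation as Ro
from bench import get_obs
def go(p,yawdeg=77.7):
    o=get_obs(); R=Ro.from_euler('xyz',o['ee_rot']); 
    d=R.inv().apply(np.array(p)-o['tool_pos'])/.25
    rv=(R.inv()*Ro.from_euler('xyz',[np.pi,0,np.radians(yawdeg)])).as_rotvec()/np.pi
    print('t',o['time'],'pos',o['tool_pos'].round(4),'rot',o['ee_rot'].round(3),'F',o['wrist_force'].round(2),'w',round(float(o['width']),4)); print('shift',d.round(4),'turn',rv.round(4))
if __name__=='__main__': go([float(a) for a in sys.argv[1:4]])
E
python3 go.py 0.603 0.040 0.204
```

```text
t 0.15 pos [0.2027 0.5109 0.2046] rot [-3.141e+00  2.000e-03  1.193e+00] F [-1.04 -0.1  -0.44] w 0.0941
shift [-1.1599  2.1831  0.0039] turn [-0.0001  0.0005 -0.0519]
```

Emit:
servo_tool(
  targets="0 -0.53 1 0 0 0 -0.052; 0 -0.53 1 0 0 0 -0.052; 0 -0.53 1 0 0 0 -0.052; 0 -0.53 1 0 0 0 -0.052; 0 -0.53 1 0 0 0 -0.052; 0 -0.53 1 0 0 0 -0.052; 0 -0.53 1 0 0 0 -0.052; 0 -0.53 1 0 0 0 -0.052",
)

```text
time: 0.82
tool_pos: [0.3898, 0.2911, 0.205]
ee_rot: [3.14, 0.003, 1.348]
wrist_force: [-0.0, -0.1, -0.2]
width: 0.0445
```

```bash
python3 go.py 0.603 0.040 0.15
```

```text
t 0.8167 pos [0.3898 0.2911 0.205 ] rot [3.140e+00 3.000e-03 1.348e+00] F [-0.05 -0.09 -0.24] w 0.0445
shift [-0.7908  1.0527  0.2242] turn [ 0.0006  0.0008 -0.0025]
```

Emit:
servo_tool(
  targets="0 -0.79 1 0 0 0 -0.002; 0 -0.79 1 0 0 0 -0.002; 0 -0.79 1 0 0 0 -0.002; 0 -0.79 1 0 0 0 -0.002; 0 -0.79 1 0 0 0 -0.002; 0 -0.79 1 0 0 0 -0.002; 0 -0.79 1 0 0 0 -0.002; 0 -0.79 1 0 0 0 -0.002; 0 -0.79 1 0.2 0 0 -0.002; 0 -0.79 1 0.2 0 0 -0.002; 0 -0.79 1 0.2 0 0 -0.002; 0 -0.79 1 0.2 0 0 -0.002",
)

```text
time: 1.82
tool_pos: [0.5876, 0.0508, 0.1548]
ee_rot: [-3.139, 0.0, 1.364]
wrist_force: [0.9, 0.4, 1.0]
width: 0.0004
```

```bash
python3 go.py 0.603 0.040 0.08
python3 - <<'E'
from bench import get_obs, vision
import cv2,pickle
d={}
for n in ("side","scene","wrist"):
    o=get_obs(); s=vision.snapshot(n); s['obs']=o; d[n]=s
    im=s['image'][:,:,::-1]
    if n=='side': im=cv2.resize(im[120:345,220:420],None,fx=2.6,fy=2.6,interpolation=cv2.INTER_CUBIC)
    if n=='scene': im=cv2.resize(im[60:265,150:370],None,fx=2.6,fy=2.6,interpolation=cv2.INTER_CUBIC)
    cv2.imwrite(f'pics/{n}1.png',im)
pickle.dump(d,open('s1.pkl','wb'))
E
```

```text
t 1.8167 pos [0.5876 0.0508 0.1548] rot [-3.139  0.     1.364] F [0.95 0.44 1.03] w 0.0004
shift [-0.0295  0.0701  0.2988] turn [-0.0009  0.      0.0025]
```

View pics/wrist1.png

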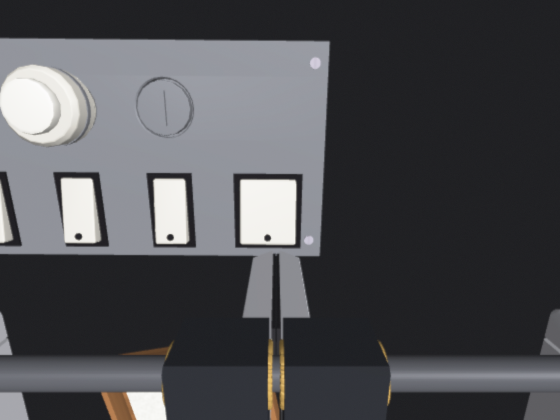

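View pics/scene1.png

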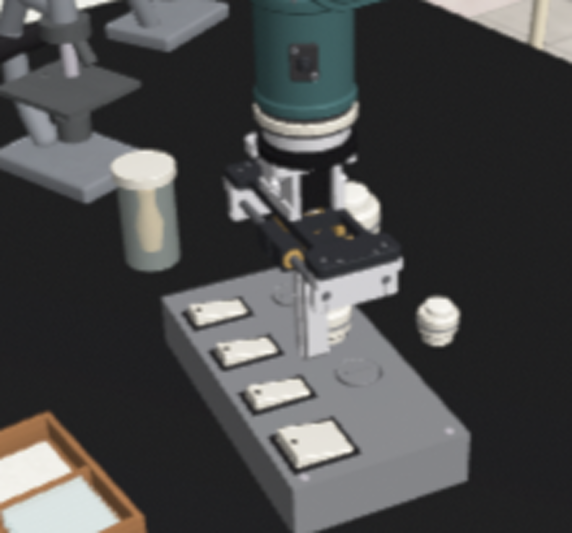

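The wrist view shows the main dot at (267,238), the switch 1 dot at (170,237), the switch 2 dot at (78,236), and the lamp cap at (33,106). The tool is square to the unit. I'll use the wrist rays to cross-check positions.

```bash
cat >> h.py <<'E'
from scipy.spatial.transform import Rotation as Ro
def wr(s):
    o=s['obs'];T=np.eye(4);T[:3,:3]=Ro.from_euler('xyz',o['ee_rot']).as_matrix();T[:3,3]=o['tool_pos']
    s['world_from_camera']=T@np.array(s['T_tool_cam']); return s
E
python3 - <<'E'
import pickle
from h import *
np.set_printoptions(precision=4,suppress=True)
d=pickle.load(open('s1.pkl','rb'));w=wr(d['wrist'])
for n,u,v,z in [('main',267,238,.067),('s1',170,237,.067),('s2',78,236,.067),('cap',33,106,.101),('c1',164.5,107,.06)]: print(n,plane(w,u,v,z))
E
python3 go.py 0.603 0.040 0.08
```

```text
main [0.6025 0.0415 0.067 ]
s1 [ 0.5852 -0.0365  0.067 ]
s2 [ 0.5688 -0.1102  0.067 ]
cap [ 0.4706 -0.0838  0.101 ]
c1 [ 0.4857 -0.0129  0.06  ]
t 1.9667 pos [0.5893 0.0508 0.1579] rot [ 3.138e+00 -1.000e-03  1.364e+00] F [ 0.4   0.47 -0.22] w 0.0005
shift [-0.0313  0.0614  0.3118] turn [ 0.0011 -0.0003  0.0026]
```

Emit:
servo_tool(
  targets="0 -0.031 0.062 0 0 0 0.002; 0 -0.031 0.062 0.15 0 0 0.002; 0 -0.031 0.062 0.31 0 0 0.002; 0 -0.031 0.062 0.31 0 0 0.002; 0 -0.031 0.062 0.31 0 0 0.002; 0 -0.031 0.062 0.31 0 0 0.002",
)

```text
time: 2.47
tool_pos: [0.6037, 0.0393, 0.081]
ee_rot: [3.137, -0.001, 1.357]
wrist_force: [0.8, -0.2, 0.7]
width: 0.0002
```

```bash
python3 go.py 0.603 0.0405 0.0595
```

```text
t 2.4667 pos [0.6037 0.0393 0.081 ] rot [ 3.137e+00 -1.000e-03  1.357e+00] F [ 0.82 -0.17  0.69] w 0.0002
shift [ 0.0039 -0.0041  0.0861] turn [ 0.0013 -0.0003  0.0003]
```

Emit:
servo_tool(
  targets="0 0.004 -0.003 0.02 0 0 0; 0 0.004 -0.003 0.03 0 0 0; 0 0.004 -0.003 0.04 0 0 0; 0 0.004 -0.003 0.05 0 0 0; 0 0.004 -0.003 0.06 0 0 0; 0 0.004 -0.003 0.07 0 0 0; 0 0.004 -0.003 0.075 0 0 0; 0 0.004 -0.003 0.075 0 0 0",
)

```text
time: 3.13
tool_pos: [0.6044, 0.0397, 0.0611]
ee_rot: [3.135, -0.001, 1.356]
wrist_force: [4.7, -0.4, 4.2]
width: 0.0006
```

Emit:
servo_tool(
  targets="0 0 0 0.006 0 0 0; 0 0 0 0.012 0 0 0; 0 0 0 0.012 0 0 0",
)

```text
time: 3.38
tool_pos: [0.6048, 0.0396, 0.0603]
ee_rot: [3.133, -0.001, 1.356]
wrist_force: [3.0, -0.2, 13.1]
width: 0.0007
```

Emit:
servo_tool(
  targets="0 0 0 0.004 0 0 0; 0 0 0 0.008 0 0 0; 0 0 0 0.008 0 0 0",
)

```text
time: 3.63
tool_pos: [0.6049, 0.0396, 0.0601]
ee_rot: [3.133, -0.001, 1.356]
wrist_force: [0.1, -0.5, 18.1]
width: 0.0002
```

Emit:
servo_tool(
  targets="0 0 0 -0.12 0 0 0; 0 0 0 -0.22 0 0 0; 0 0 0 -0.22 0 0 0; 0 0 0 -0.22 0 0 0",
)

```text
time: 3.97
tool_pos: [0.6018, 0.0401, 0.1102]
ee_rot: [3.141, -0.0, 1.356]
wrist_force: [-0.2, 0.6, -1.4]
width: 0.0002
```

```bash
python3 go.py 0.570 -0.111 0.112
python3 - <<'E'
from bench import get_obs, vision
import cv2,pickle
d={}
for n in ("side","wrist"):
    o=get_obs(); s=vision.snapshot(n); s['obs']=o; d[n]=s
    im=s['image'][:,:,::-1]
    if n=='side': im=cv2.resize(im[120:345,220:420],None,fx=2.6,fy=2.6,interpolation=cv2.INTER_CUBIC)
    cv2.imwrite(f'pics/{n}2.png',im)
pickle.dump(d,open('s2.pkl','wb'))
E
```

```text
t 3.9667 pos [0.6018 0.0401 0.1102] rot [ 3.141 -0.     1.356] F [-0.17  0.65 -1.44] w 0.0002
shift [-0.6176  0.0043 -0.0075] turn [ 0.0003 -0.0001  0.0001]
```

View pics/wrist2.png

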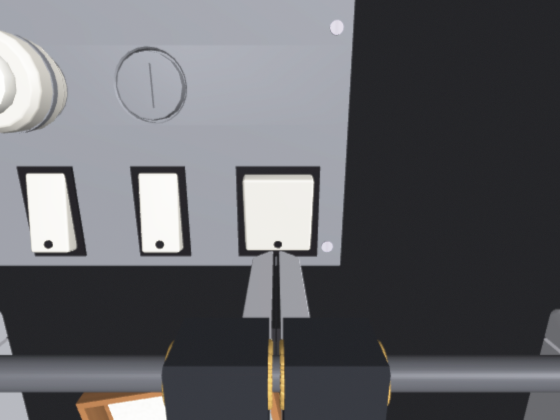

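View pics/side2.png

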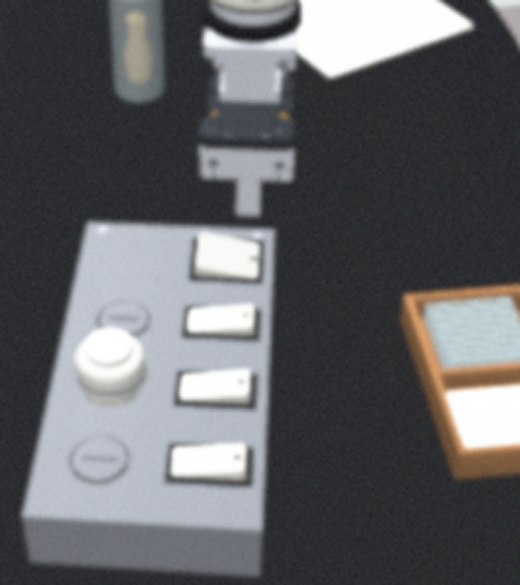

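The side view shows the main rocker flipped, its dot end down at (253,259) and its socket side raised, so the main is on. Rockers 1–3 are still off. Next is switch 2.

Emit:
servo_tool(
  targets="0 -0.617 0.004 0 0 0 0; 0 -0.617 0.004 0 0 0 0; 0 -0.617 0.004 0 0 0 0; 0 -0.617 0.004 0 0 0 0; 0 -0.617 0.004 0 0 0 0; 0 -0.617 0.004 0 0 0 0; 0 -0.617 0.004 0.06 0 0 0; 0 -0.617 0.004 0.12 0 0 0; 0 -0.617 0.004 0.12 0 0 0; 0 -0.617 0.004 0.12 0 0 0",
)

```text
time: 4.9
tool_pos: [0.5686, -0.109, 0.0771]
ee_rot: [-3.137, -0.001, 1.358]
wrist_force: [0.3, 0.3, -0.3]
width: 0.0004
```

```bash
python3 go.py 0.570 -0.111 0.0600
python3 - <<'E'
from bench import get_obs, vision
import cv2,pickle
o=get_obs(); s=vision.snapshot('wrist'); s['obs']=o
cv2.imwrite('pics/wrist3.png',s['image'][:,:,::-1])
pickle.dump(s,open('s3.pkl','wb'))
E
```

```text
t 4.9 pos [ 0.5686 -0.109   0.0771] rot [-3.137e+00 -1.000e-03  1.358e+00] F [ 0.31  0.32 -0.34] w 0.0004
shift [-0.0066  0.0074  0.0685] turn [-0.0015 -0.0003  0.0006]
```

View pics/wrist3.png

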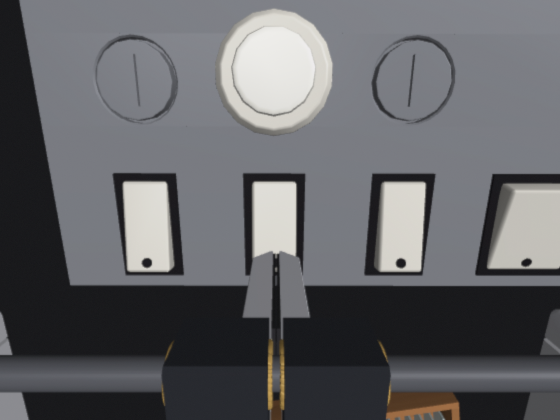

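The tip is centred over rocker 2, whose white face is at (274,220). The lamp cap is directly opposite at (274,70), and the main rocker's dot end is still down. Pressing.

Emit:
servo_tool(
  targets="0 -0.003 0.005 0.01 0 0 0; 0 -0.003 0.005 0.02 0 0 0; 0 -0.003 0.005 0.03 0 0 0; 0 -0.003 0.005 0.04 0 0 0; 0 -0.003 0.005 0.05 0 0 0; 0 -0.003 0.005 0.06 0 0 0; 0 -0.003 0.005 0.065 0 0 0; 0 -0.003 0.005 0.065 0 0 0",
)

```text
time: 5.62
tool_pos: [0.5714, -0.1121, 0.0633]
ee_rot: [3.14, -0.0, 1.356]
wrist_force: [0.5, -0.3, 1.2]
width: 0.0008
```

Emit:
servo_tool(
  targets="0 0 0 0.006 0 0 0; 0 0 0 0.012 0 0 0; 0 0 0 0.012 0 0 0",
)

```text
time: 5.87
tool_pos: [0.5723, -0.1123, 0.0609]
ee_rot: [3.138, 0.0, 1.356]
wrist_force: [3.7, 0.0, 3.8]
width: 0.0007
```

Emit:
servo_tool(
  targets="0 0 0 0.006 0 0 0; 0 0 0 0.012 0 0 0; 0 0 0 0.016 0 0 0; 0 0 0 0.016 0 0 0",
)

```text
time: 6.2
tool_pos: [0.5727, -0.1124, 0.06]
ee_rot: [3.136, 0.0, 1.356]
wrist_force: [0.3, 0.2, 15.5]
width: 0.0008
```

Emit:
servo_tool(
  targets="0 0 0 0.005 0 0 0; 0 0 0 0.005 0 0 0; 0 0 0 -0.1 0 0 0; 0 0 0 -0.26 0 0 0; 0 0 0 -0.32 0 0 0; 0 0 0 -0.32 0 0 0; 0 0 0 -0.32 0 0 0",
)

```text
time: 6.78
tool_pos: [0.5702, -0.1118, 0.1355]
ee_rot: [-3.14, -0.0, 1.356]
wrist_force: [0.3, -0.5, -1.0]
width: 0.0005
```

```bash
python3 - <<'E'
from bench import get_obs, vision
import cv2,pickle
from h import *
s=pickle.load(open('s3.pkl','rb')); print('cap',plane(wr(s),274,70.5,.101),plane(wr(s),273.5,73,.087))
d={}
for n in ("side","scene"):
    o=get_obs(); s=vision.snapshot(n); d[n]=s
    im=s['image'][:,:,::-1]
    b=im[120:345,220:420] if n=='side' else im[60:265,150:370]
    cv2.imwrite(f'pics/{n}4.png',cv2.resize(b,None,fx=2.6,fy=2.6,interpolation=cv2.INTER_CUBIC))
E
python3 go.py 0.4695 -0.0875 0.135
```

```text
cap [ 0.46974731 -0.0877223   0.101     ] [ 0.46919654 -0.08788637  0.087     ]
t 6.8833 pos [ 0.569  -0.1114  0.133 ] rot [-3.136 -0.     1.356] F [-0.38  0.54  0.06] w 0.0004
shift [ 0.0086 -0.4093 -0.0058] turn [-0.0019 -0.0001  0.0001]
```

View pics/side4.png

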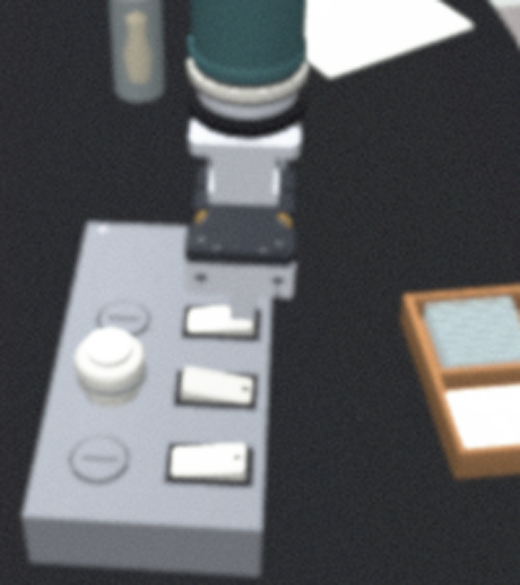

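View pics/scene4.png

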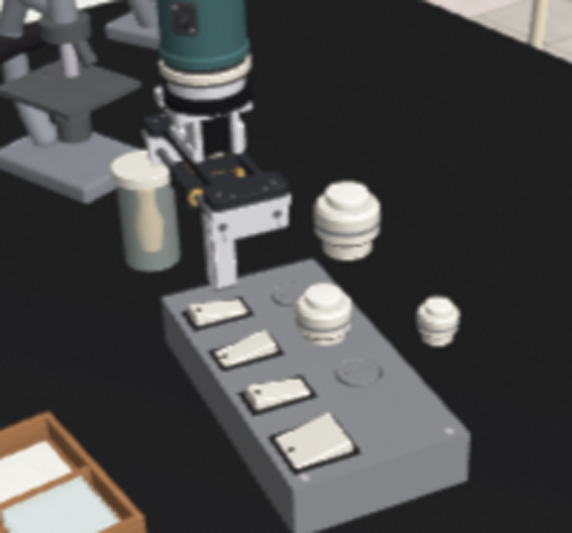

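Rocker 2 is now on, with its dot end down at (245,388) in the side view. Rockers 1 and 3 are still off, and the lamp is in place. Next is the cap.

Emit:
servo_tool(
  targets="0 0.007 -0.41 0 0 0 0; 0 0.007 -0.41 0 0 0 0; 0 0.007 -0.41 0 0 0 0; 0 0.007 -0.41 0 0 0 0; 0 0.007 -0.41 0 0 0 0; 0 0.007 -0.41 0.08 0 0 0; 0 0.007 -0.41 0.1 0 0 0; 0 0.007 -0.41 0.1 0 0 0",
)

```text
time: 7.55
tool_pos: [0.4702, -0.0881, 0.1082]
ee_rot: [-3.136, -0.001, 1.356]
wrist_force: [0.9, 0.2, 0.1]
width: 0.0003
```

```bash
python3 go.py 0.4697 -0.0877 0.095
python3 - <<'E'
from bench import vision
import cv2
for n in ("scene",'side'):
    im=vision.snapshot(n)['image'][:,:,::-1]
    b=im[120:345,180:420] if n=='side' else im[60:265,150:370]
    cv2.imwrite(f'pics/{n}5.png',cv2.resize(b,None,fx=2.6,fy=2.6,interpolation=cv2.INTER_CUBIC))
E
```

```text
t 7.55 pos [ 0.4702 -0.0881  0.1082] rot [-3.136e+00 -1.000e-03  1.356e+00] F [0.9  0.25 0.15] w 0.0003
shift [ 0.0012 -0.0021  0.0528] turn [-0.0018 -0.0002  0.0001]
```

View pics/scene5.png

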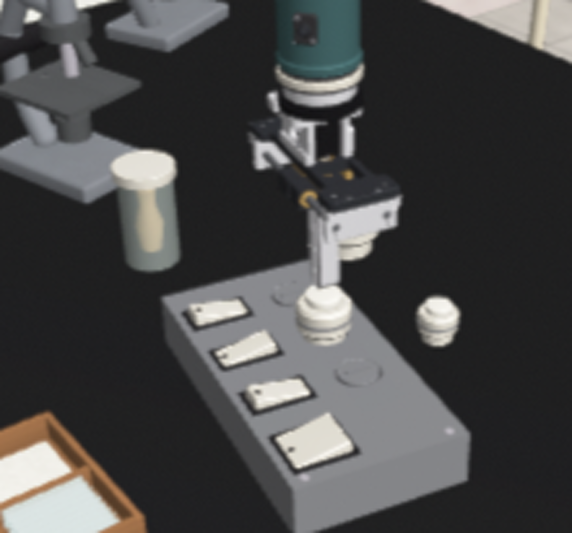

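The tip, at (325,280) in the scene view, is centred over the cap. Pressing in small steps.

Emit:
servo_tool(
  targets="0 0 -0.001 0.01 0 0 0; 0 0 -0.001 0.02 0 0 0; 0 0 -0.001 0.025 0 0 0; 0 0 -0.001 0.03 0 0 0; 0 0 -0.001 0.035 0 0 0; 0 0 -0.001 0.04 0 0 0; 0 0 -0.001 0.045 0 0 0; 0 0 -0.001 0.05 0 0 0; 0 0 -0.001 0.05 0 0 0",
)

```text
time: 8.4
tool_pos: [0.471, -0.0883, 0.0987]
ee_rot: [3.141, -0.0, 1.356]
wrist_force: [-1.0, -0.5, 3.5]
width: 0.0004
```

Emit:
servo_tool(
  targets="0 0 0 0.006 0 0 0; 0 0 0 0.01 0 0 0; 0 0 0 0.01 0 0 0",
)

```text
time: 8.65
tool_pos: [0.471, -0.0883, 0.0962]
ee_rot: [3.141, -0.0, 1.356]
wrist_force: [-0.9, 0.5, 4.8]
width: 0.0006
```

Emit:
servo_tool(
  targets="0 0 0 0.006 0 0 0; 0 0 0 0.01 0 0 0; 0 0 0 0.01 0 0 0",
)

```text
time: 8.9
tool_pos: [0.4712, -0.0884, 0.0951]
ee_rot: [3.14, 0.0, 1.356]
wrist_force: [-3.7, 1.7, 9.9]
width: 0.0005
```

Emit:
servo_tool(
  targets="0 0 0 0.008 0 0 0; 0 0 0 0.008 0 0 0; 0 0 0 0.008 0 0 0",
)

```text
time: 9.15
tool_pos: [0.4715, -0.0885, 0.095]
ee_rot: [3.139, 0.0, 1.356]
wrist_force: [-6.8, 2.3, 18.1]
width: 0.0005
```

Emit:
servo_tool(
  targets="0 0 0 -0.02 0 0 0; 0 0 0 -0.05 0 0 0; 0 0 0 -0.15 0 0 0; 0 0 0 -0.35 0 0 0; 0 0 0 -0.5 0 0 0; 0 0 0 -0.5 0 0 0; 0 0 0 -0.5 0 0 0; 0 0 0 -0.5 0 0 0",
)

```text
time: 9.82
tool_pos: [0.4708, -0.0883, 0.2157]
ee_rot: [-3.141, -0.0, 1.356]
wrist_force: [-0.6, 1.1, -0.4]
width: 0.0006
```

```bash
python3 - <<'E'
from bench import vision
import cv2
for n in ("scene",'side'):
    im=vision.snapshot(n)['image'][:,:,::-1]
    cv2.imwrite(f'pics/{n}6f.png',im)
    b=im[120:345,180:420] if n=='side' else im[60:265,150:370]
    cv2.imwrite(f'pics/{n}6.png',cv2.resize(b,None,fx=2.6,fy=2.6,interpolation=cv2.INTER_CUBIC))
E
python3 go.py 0.47 -0.087 0.2
```

```text
t 9.9167 pos [ 0.4698 -0.088   0.2139] rot [-3.137 -0.     1.356] F [-0.01 -0.36  0.39] w 0.0007
shift [0.0041 0.0001 0.0555] turn [-0.0014 -0.0002  0.0001]
```

View pics/scene6.png

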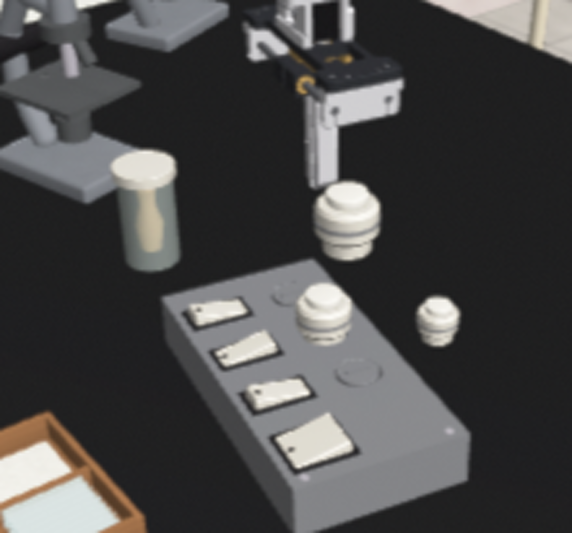

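View pics/side6.png

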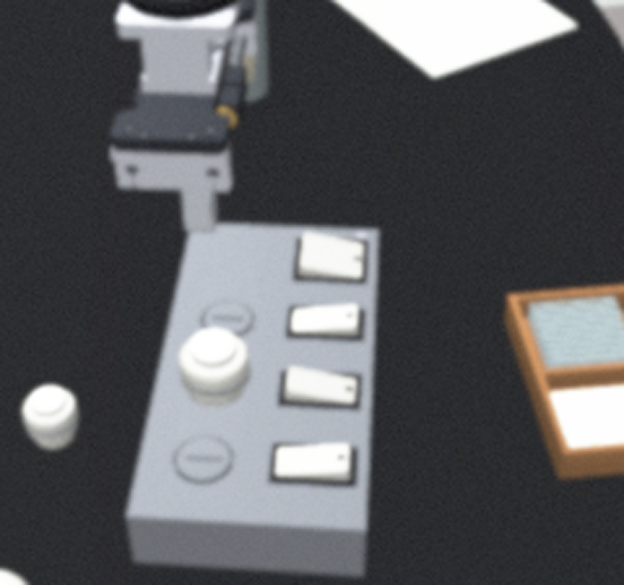

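View pics/side6f.png

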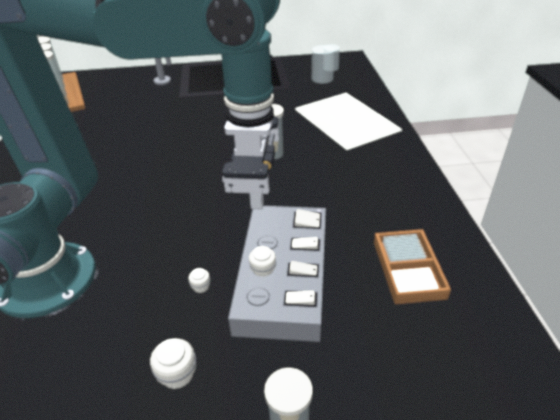

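The final views show the main rocker and rocker 2 on and rockers 1 and 3 off. The lamp is in socket 2 with its cap up, the jars and slide box look unmoved, and the arm is clear.

```bash
python3 -c "
from bench import robot
print(robot.close_job())"
```

```text
the job is handed in; nothing more can be done
None
```

I pressed the main rocker fully on, then narrow rocker 2 (the lamp stands in socket 2), then the lamp's cap fully down, and let it come up. I handed the job in at about 10 s of robot time, against the 38 s limit.

- **Rockers:** I pressed both to their stops, with the fingertip stopping at z ≈ 0.060 m. The last force readings there were 18 N on the main and 15.5 N on rocker 2, where I added one small push after that reading. Pictures afterwards show both flipped on, and rockers 1 and 3 still off.
- **Cap:** it started to resist at about z ≈ 0.10 m and stopped at 0.095 m under 18 N, which matches its 6 mm travel. There was a sideways force of about 7 N at the bottom, but the lamp still sits in its socket with the cap up.
- **Surroundings:** the jars, slide box and look-alikes show no visible shift in the final pictures. I judged this by eye and did not measure it. The arm ended about 11 cm above the lamp, touching nothing.
- **Position agreement:** the camera views agreed to about 1–2 mm on the rockers. On the lamp cap they spread by up to about 9 mm, so I used a close wrist view for the press. No check failed.

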